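# Turn the jar to the front and hold the turntable

### The job

Pull the turntable's lock bolt all the way out by its knob and leave it out; then, by the upright peg near its rim, turn the turntable until the white screw-top jar stands squarely at the front, in line with the pointer post. A spring drives the turntable back, so finish while still holding it motionless there by the peg: the program ends holding, do not let go. Do not push on the four things standing on the turntable or upset them, and leave the other things on the worktop alone.

Things in the scene. Friction and masses are not known exactly. Their poses are not given: they have to be found in the camera images.
- stand: the turntable's fixed stand, bolted to the worktop: low dark steel foot with a steel pointer post (70 mm tall, 181 mm from the axis) on its front side and the lock bolt's bracket (57 mm wide, 20 mm thick, 56 mm tall, 182 to 202 mm from the axis) on its -y side. Origin on the turning axis, at worktop height; -x points to the front (at the pointer post), z up. Its place and yaw vary.
- axis_top (a point): point on the turning axis at the turntable's top face (44 mm above the worktop); axes as the stand's. The turntable's four places (low rims, 70 mm inside, 7 mm high) lie 85 mm from the axis, parked at 55 and 110 degrees either side of the front; so the jar needs a turn of 0.96 or 1.92 rad, either way.
- front_place (a point): fixed point of the stand in line with the pointer post, 85 mm from the axis, at the height of the turntable's top face: where the jar's underside centre must be brought.
- turntable (a joint): angle of the turntable (aluminium disc, radius 155 mm, 28 to 44 mm above the worktop), rad, 0 when parked and locked, positive counter-clockwise seen from above, range -2.3 to 2.3. A spring of 0.2 N m/rad drives it back to 0 (friction 0.02 N m). The bolt's pin stands between two lugs on the rim and blocks it until the bolt is about 15 mm out.
- peg: upright round black peg on the turntable, 16 mm diameter, 82 mm tall, 138 mm from the axis; parked, it is on the far side (+x of the stand), farthest from the front. Origin: centre of its foot, on the turntable's top face (44 mm above the worktop); it turns with the turntable and spins freely on itself. The only part to turn and hold the turntable by.
- lock_bolt (a joint): travel of the lock bolt, m: 0 fully home, 0.030 fully out (stop). It slides level, along the stand's -y, away from the axis. A spring-ball detent must be overcome about 10 mm out (some 7 N in all; 1.5 N elsewhere); it stays where it is left. Starts within 4 mm of home.
- bolt_knob (a point): centre of the bolt's round black knob: 28 mm diameter (its axis lies along the bolt), 24 mm long (the 18 mm farthest from the axis at full diameter), 36 mm above the worktop, free on all sides; home, 222 mm from the turning axis; moves with the bolt.
- jar: white plastic screw-top jar with a flat lid, 64 mm diameter, 82 mm tall, the widest of the standing containers. Loose; at the start it stands upright in one of the four places of the turntable (which one varies). Origin: centre of its underside, z up.
- lab_bottle: small glass bottle with narrow neck and screw cap, 57 mm diameter, 118 mm tall. Loose; at the start it stands upright in one of the four places of the turntable (which one varies). Origin: centre of its underside, z up.
- spare_cap_2: loose ribbed screw cap, 62 mm diameter, 26 mm tall. Loose; at the start it stands upright in one of the four places of the turntable (which one varies). Origin: centre of its underside, z up.
- rubber_puck: black rubber stopper, 43 mm diameter, 27 mm tall. Loose; at the start it stands upright in one of the four places of the turntable (which one varies). Origin: centre of its underside, z up.
- scoop: bystander: metal hand scoop, 49x181x36 mm, on the worktop to the left. Origin: centre of its underside.
- soap_pump: bystander: white pump bottle, 44x62x180 mm, on the worktop to the left. Origin: centre of its underside.
- wipe_box: bystander: small carton, 62x110x50 mm, on the worktop at the right near side. Origin: centre of its underside.
Things that resemble listed ones, but are neither listed nor needed, are in the scene too. What is shaped like the spare_cap_2 but blue or orange is not meant.

How it is judged:
By the outcome, as a careful person would: the job done as asked, in the order asked, and still so for the second after the job is handed in, while the arm keeps its last pose, push and grip.
It also fails if it takes over 58 s, if anything falls off the work surface, if the arm or the gripper's body presses on something with over 40 N, if the wrist force passes 120 N, or if a joint passes its speed limit or range.

### The arm

A 7-joint arm with a two-finger parallel gripper is mounted at the origin on a cart in front of the work surface, level with it; the furniture and walls round the work are solid. World frame = base frame: x ahead of the robot, y to its left, z up, the work surface at z = 0. Lengths are in m, angles in rad, forces in N, time in s.
With the tool pointing down it reaches from about 0.4 to 0.85 m from the base axis. Payload 4.5 kg.
Tool frame: the origin (TCP) lies between the finger pads; the fingertips stand 22 mm ahead of it and the grasp point (between the pads) lies 3 mm ahead of it (tcp_to_tips is the distance from the TCP to the fingertips, in m); x points along the fingers, z is the direction in which the jaws open and shut, and the axes are right-handed (so a half turn about x gives the same grasp; the last joint's range is limited). The gripper opens to 88 mm and grips with 3 to 60 N. Pads are 18 mm wide; open, the fingers measure 123 mm over their backs; the gripper's body (75 mm by 187 mm) begins 45 mm behind the grasp point.
Start: joints at [-1.124, 0.689, -0.195, 1.565, 0.157, 0.902, -0.215], TCP at [0.251, 0.573, 0.261] pointing down, gripper open.
Joint ranges: [-3.01, 3.01], [-0.46, 2.08], [-1.47, 1.51], [0.13, 2.56], [-1, 4.14], [0.04, 2.09], [-2.66, 2.66]. Speed limits (rad/s): [2.57, 2.57, 3.14, 3.14, 3.14, 3.14, 3.14].

### API

Orientations are given as a unit quaternion [w, x, y, z].
In Python, from rig import * gives the robot as it stands.
- The arm moves only by the shell command python3 -m inch 'ROWS' [OPENING]. ROWS is JSON, a list of rows, each an object with "linear": the shift along the tool's x, y, z in cm, a list of three; "yaw": the turn about the tool's x in rad. A call has 1 to 12 rows; each row shifts and turns the commanded pose from where the row before left it, along the tool's axes as they then stand; what a row does not reach is not made up. A row lasts 1/10 s, in which the tool goes at most 50 mm and 8.59 degrees, less where a joint would pass 70% of its speed; a pose out of reach is approached as far as the arm can. A call is refused whole if a number of a shift passes 5 or a number of a turn 0.15, either way. A call with a gripper value outside its range is refused whole. OPENING is the closure, from 0 (fully open) to 1 (shut), set as the call begins (- or left out, the last holds). The fingers move at their own pace and stop on an object; the grip force is fixed at half the most. Time passes only in rows, so rows that do not move let the fingers close. It gives the time, the measured TCP pose, the force and the opening at its end, in the units of the state.
- sense(): the state, without advancing time (a new reading comes with each control period).
- capture(name): name is "scene" or "side" or "wrist"; returns a dict with "img" (400x640x3 uint8, red, green, blue), "K" (3x3 intrinsics, pixels), "pose" (4x4, takes a point from camera to world coordinates); the wrist camera has in their place "hand_eye" (4x4, takes a point from camera to tool coordinates, whose origin is the TCP and whose axes are the tool frame's). Camera axes: x right, y up, looking along -z (the intrinsics and any distortion apply to the point x, -y, -z); pixel columns grow to the right and rows downward; lengths in m; the calibration is good to about 2 mm. A picture is of the moment at which its call begins: read the wrist's pose just before it. There is no depth.
- close_job(): hands the job in, once; it reports no verdict.
The state is a dict: "time_s": time; "qpos": joint angles; "qvel": joint speeds; "tau": joint torques, N m; "tool_pos": TCP position; "tcp_rot": TCP orientation; "contact_force": force on the tool from outside, world axes, zero at the start; "wrist_torque": the same for the moment, N m; "opening": finger opening in m.
Only numpy, scipy, OpenCV 4.12 (cv2) and the standard library are available. Lean on these libraries where they do the work, as an engineer would, in place of code of your own. Each camera call takes 0.05 s, during which the arm holds its last target. There are 200 camera calls.

## Working session

There is one attempt and no reset: what is moved stays moved. The work goes in short steps, Python scripts to look and compute and a shell command to move; the robot and the scene stay as the last step left them, time stands still between calls to the robot, and variables do not carry over. Pictures are saved under pics/ and viewed, about 8 in all and at most 12, crops included, and the job is handed in when it is done.

```bash
mkdir -p pics
cat > h.py <<'E'
from rig import *
import numpy as np, cv2
def save(name,fn):
    c=capture(name); cv2.imwrite('pics/'+fn,c['img'][:,:,::-1]); np.savez('pics/'+fn+'.npz',**{k:v for k,v in c.items() if k!='img'}); return c
E
python3 - <<'E'
from h import *
for n in('scene','side'):
    c=save(n,n+'0.png'); print(n,{k:(np.round(v,4).tolist() if k!='img' else 0) for k,v in c.items()})
print(sense())
E
ls
```

```text
scene {'img': 0, 'K': [[458.2592, 0.0, 323.8859], [0.0, 458.2592, 199.6371], [0.0, 0.0, 1.0]], 'pose': [[0.6044, 0.3459, -0.7177, -0.5276], [-0.7967, 0.2582, -0.5465, -0.7833], [-0.0038, 0.902, 0.4316, 0.6851], [0.0, 0.0, 0.0, 1.0]]}
side {'img': 0, 'K': [[379.8258, 0.0, 324.4125], [0.0, 379.8258, 193.8241], [0.0, 0.0, 1.0]], 'pose': [[0.8267, 0.3396, -0.4486, 0.0011], [-0.5626, 0.489, -0.6666, -0.7777], [-0.007, 0.8034, 0.5953, 0.752], [0.0, 0.0, 0.0, 1.0]]}
{'time_s': 0.1, 'qpos': array([-1.12421131,  0.68989271, -0.19450324,  1.56618338,  0.15731135,
        0.90247653, -0.2151029 ]), 'qvel': array([ 0.00058773, -0.00101937, -0.00115816, -0.00183337, -0.00123362,
        0.00069132,  0.00369402]), 'tau': array([-3.88059460e-03, -5.28496385e+01, -1.27167284e+00, -1.53834683e+01,
       -5.25644724e-02,  1.99900445e-03,  4.39202825e-05]), 'tool_pos': array([0.25057302, 0.57203027, 0.26000948]), 'tcp_rot': array([ 0.59140356, -0.38728182,  0.59227955,  0.38659999]), 'contact_force': array([ 0.7695798 ,  0.55147651, -0.15149879]), 'wrist_torque': array([-0.01204662, -0.02730194,  0.02609841]), 'opening': 0.08824201988729667}
h.py
pics
```

View pics/scene0.png

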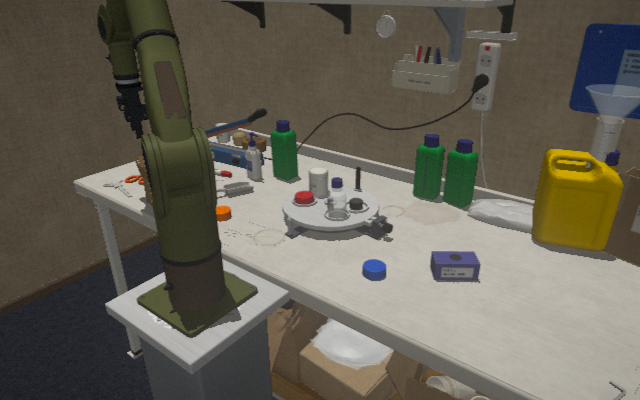

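View pics/side0.png

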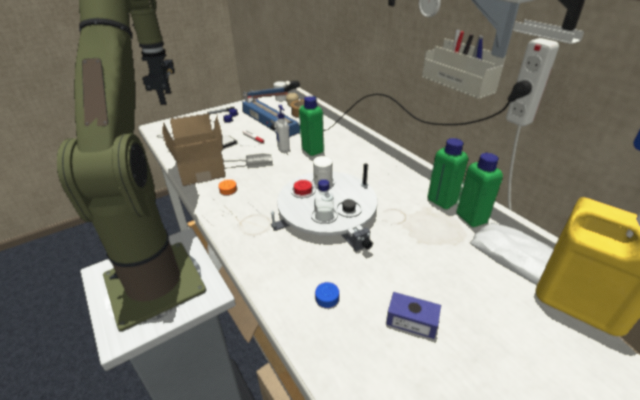

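The scene view shows the turntable around (330,208), the peg (358,180), the jar (318,182), the pointer (291,228) and the knob (385,228). In the side view the peg is at (365,175) and the knob at (363,240). I'll enlarge both.

Run:
```python
import cv2,numpy as np
a=cv2.imread('pics/scene0.png')[155:255,265:405]; b=cv2.imread('pics/side0.png')[145:265,260:390]
a=cv2.resize(a,None,fx=5.7,fy=5.7,interpolation=3)[:, :]; b=cv2.resize(b,None,fx=5,fy=5,interpolation=3)
cv2.imwrite('pics/c1.png',a);cv2.imwrite('pics/c2.png',b);print(a.shape,b.shape)
```

```text
(570, 798, 3) (600, 650, 3)
```

View pics/c1.png

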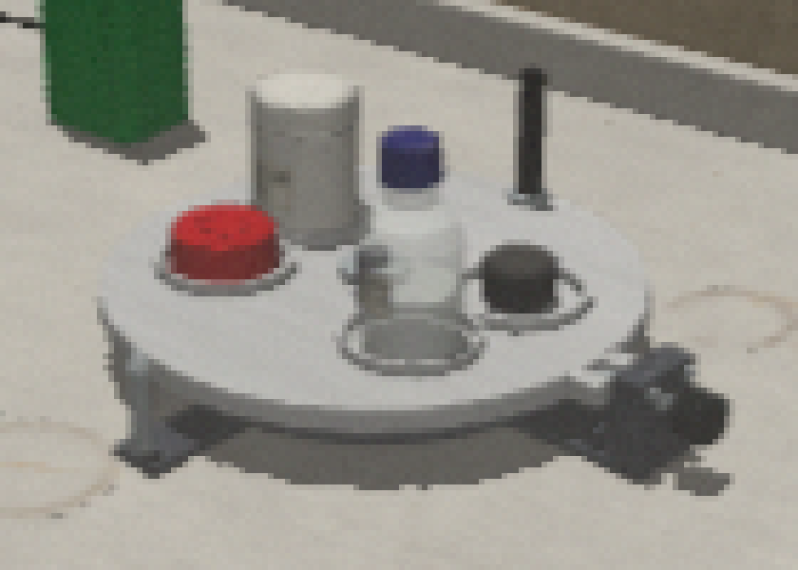

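View pics/c2.png

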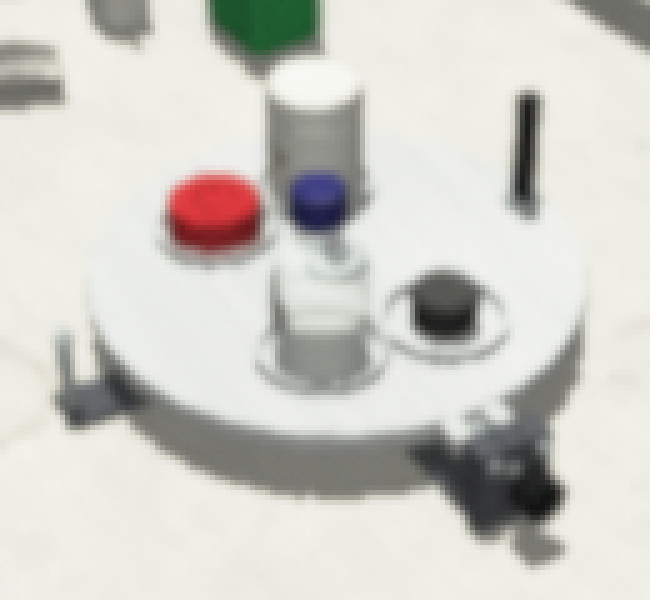

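The bottle is nearest, the red cap front-left, the puck right and the jar far-left. Next I'll triangulate and fit the stand pose.

```bash
cat >> h.py <<'E'
def ray(c,uv,pose=None):
    K=c['K'];P=c['pose'] if pose is None else pose
    d=np.array([(uv[0]-K[0,2])/K[0,0],-(uv[1]-K[1,2])/K[1,1],-1.]);d=P[:3,:3]@d
    return P[:3,3],d/np.linalg.norm(d)
def tri(rs):
    A=0;b=0
    for o,d in rs: M=np.eye(3)-np.outer(d,d);A=A+M;b=b+M@o
    x=np.linalg.solve(A,b); return x,max(np.linalg.norm((np.eye(3)-np.outer(d,d))@(x-o)) for o,d in rs)
def proj(c,X,pose=None):
    P=c['pose'] if pose is None else pose;K=c['K']
    p=P[:3,:3].T@(X-P[:3,3]); return np.array([K[0,2]-K[0,0]*p[0]/p[2],K[1,2]+K[1,1]*p[1]/p[2]])
E
cat > m.py <<'E'
from h import *
from scipy.optimize import least_squares
A=np.load('pics/scene0.png.npz');B=np.load('pics/side0.png.npz')
a=lambda u,v:(265+(u+.5)/5.7-.5,155+(v+.5)/5.7-.5)
b=lambda u,v:(260+(u+.5)/5-.5,145+(v+.5)/5-.5)
pts={'pegtop':(a(532,72),b(529,95)),'pegfoot':(a(531,198),b(523,207)),'knob':(a(708,412),b(540,494)),
'jartop':(a(305,92),b(315,83)),'captop':(a(224,222),b(214,188)),'bottletop':(a(411,137),b(319,188)),'pucktop':(a(519,260),b(444,286)),'posttop':(a(141,347),b(63,335))}
for k,(p,q) in pts.items():
    x,r=tri([ray(A,p),ray(B,q)]);print(k,x.round(4),round(r,4))
loc={'pegtop':(.138,0,.126),'pegfoot':(.138,0,.044),'knob':(0,-.226,.036),'posttop':(-.181,0,.070)}
d=np.deg2rad
for k,h,an in(('jartop',.126,70),('captop',.070,125),('bottletop',.162,-125),('pucktop',.071,-70)): loc[k]=(.085*np.cos(d(an)),.085*np.sin(d(an)),h)
def W(p,l): c,s=np.cos(p[2]),np.sin(p[2]);return np.array([p[0]+c*l[0]-s*l[1],p[1]+s*l[0]+c*l[1],l[2]])
f=lambda p:np.concatenate([np.r_[proj(A,W(p,loc[k]))-pts[k][0],proj(B,W(p,loc[k]))-pts[k][1]] for k in pts])
s=least_squares(f,[.65,-.1,0],loss='soft_l1');p=s.x;print(p.round(4));
for k,r in zip(pts,f(p).reshape(-1,4)):print(k,r.round(1),W(p,loc[k]).round(4))
for n,X in(('blue',(374,270)),('orange',(222,213)),('wipe',(455,270)),('pump',(254,180)),('scoop',(238,190)),('green',(285,178)),('gr2',(427,198))):
    o,dd=ray(A,X);print(n,(o-dd*o[2]/dd[2]).round(3))
E
python3 m.py
```

```text
pegtop [ 0.6666 -0.0171  0.1257] 0.0011
pegfoot [ 0.6609 -0.0239  0.0482] 0.0025
knob [ 0.5047 -0.2325  0.044 ] 0.0008
jartop [0.5672 0.0729 0.1239] 0.001
captop [0.4913 0.0733 0.0714] 0.0008
bottletop [ 0.4735 -0.0697  0.163 ] 0.0019
pucktop [ 0.5511 -0.0859  0.0696] 0.0002
posttop [0.3459 0.0047 0.0708] 0.0035
[ 0.53   -0.0044 -0.0914]
pegtop [ 0.3  0.1  0.  -0.5] [ 0.6675 -0.017   0.126 ]
pegfoot [-0.2  0.6 -0.2 -1.3] [ 0.6675 -0.017   0.044 ]
knob [-0.   1.7  0.3  0.5] [ 0.5094 -0.2295  0.036 ]
jartop [ 0.1 -0.3 -0.3 -0.7] [0.5663 0.0725 0.126 ]
captop [ 0.1  0.9 -0.2  1.5] [0.4878 0.0694 0.07  ]
bottletop [ 0.6  0.6  0.1 -0.6] [ 0.4751 -0.0693  0.162 ]
pucktop [ 0.4 -0.4  0.3 -0.4] [ 0.5517 -0.0866  0.071 ]
posttop [-0.3 -0.  -0.6 -2.7] [0.3498 0.0121 0.07  ]
blue [ 0.35  -0.279  0.   ]
orange [0.331 0.29  0.   ]
wipe [ 0.477 -0.449  0.   ]
pump [ 0.59   0.402 -0.   ]
scoop [0.49  0.383 0.   ]
green [0.676 0.32  0.   ]
gr2 [ 0.837 -0.196  0.   ]
```

```bash
cat >> h.py <<'E'
from scipy.spatial.transform import Rotation as Ro
ST=np.array([.530,-.0044,-.0914])
def S(x,y,z): c,s=np.cos(ST[2]),np.sin(ST[2]);return np.array([ST[0]+c*x-s*y,ST[1]+s*x+c*y,z])
def tool():
    s=sense();q=s['tcp_rot'];return s,Ro.from_quat([q[1],q[2],q[3],q[0]]).as_matrix()
def rep():
    s,R=tool();print('t',round(s['time_s'],2),'tcp',s['tool_pos'].round(4),'F',s['contact_force'].round(1),'open',round(s['opening'],4),'q',s['qpos'].round(2))
    print('toolx',R[:,0].round(3),'z az',round(np.arctan2(R[1,2],R[0,2]),3));return s,R
E
python3 - <<'E'
from h import *
s,R=rep();print(R.round(3))
K=S(0,-.225,.20);t=s['tool_pos']
for w in (np.array([.48,.3,.26]),):print((R.T@(w-t)*100).round(2))
print(K,(R.T@(K-np.array([.48,.3,.26]))*100).round(2))
E
```

```text
t 0.1 tcp [0.2506 0.572  0.26  ] F [ 0.8  0.6 -0.2] open 0.0882 q [-1.12  0.69 -0.19  1.57  0.16  0.9  -0.22]
toolx [-0.001 -0.001 -1.   ] z az 1.158
[[-0.001 -0.916  0.401]
 [-0.001  0.401  0.916]
 [-1.    -0.    -0.002]]
[ 3.000e-02 -3.193e+01 -1.572e+01]
[ 0.50946362 -0.22846083  0.2       ] [  6.08 -23.9  -47.22]
```

```bash
python3 -m inch '[{"linear":[0,-3.2,-1.6],"yaw":0},{"linear":[0,-3.2,-1.6],"yaw":0},{"linear":[0,-3.2,-1.6],"yaw":0},{"linear":[0,-3.2,-1.6],"yaw":0},{"linear":[0,-3.2,-1.6],"yaw":0},{"linear":[0,-3.2,-1.6],"yaw":0},{"linear":[0,-3.2,-1.6],"yaw":0},{"linear":[0,-3.2,-1.6],"yaw":0},{"linear":[0,-3.2,-1.6],"yaw":0},{"linear":[0,-3.2,-1.6],"yaw":0},{"linear":[0,0,0],"yaw":0},{"linear":[0,0,0],"yaw":0}]' 0
python3 -m inch '[{"linear":[0,0,0],"yaw":0.125},{"linear":[0,0,0],"yaw":0.125},{"linear":[0,0,0],"yaw":0.125},{"linear":[0,0,0],"yaw":0.125},{"linear":[0,0,0],"yaw":0.125},{"linear":[0,0,0],"yaw":0.125},{"linear":[0,0,0],"yaw":0.125},{"linear":[0,0,0],"yaw":0.125},{"linear":[0,0,0],"yaw":0.125},{"linear":[0,0,0],"yaw":0.125},{"linear":[0,0,0],"yaw":0},{"linear":[0,0,0],"yaw":0}]'
python3 - <<'E'
from h import *
s,R=rep()
K=S(0,-.225,.26);t=s['tool_pos']
print(K,(R.T@(K-t)*100).round(2))
E
```

```text
time_s: 1.3
tool_pos: [0.4799, 0.2969, 0.2604]
tcp_rot: [0.592, -0.386, 0.593, 0.386]
contact_force: [-0.1, 0.2, -0.1]
opening: 0.0885
time_s: 2.5
tool_pos: [0.4786, 0.299, 0.2606]
tcp_rot: [0.706, 0.031, 0.707, -0.03]
contact_force: [0.0, -0.1, 0.3]
opening: 0.0881
t 2.5 tcp [0.4786 0.299  0.2606] F [ 0.  -0.1  0.3] open 0.0881 q [-0.72  0.61  0.13  1.76 -0.11  0.78 -0.62]
toolx [-0.001  0.    -1.   ] z az -0.086
[ 0.50946362 -0.22846083  0.26      ] [ 3.000e-02 -5.228e+01  7.630e+00]
```

```bash
python3 -m inch '[{"linear":[0,-4.4,0.64],"yaw":0},{"linear":[0,-4.4,0.64],"yaw":0},{"linear":[0,-4.4,0.64],"yaw":0},{"linear":[0,-4.4,0.64],"yaw":0},{"linear":[0,-4.4,0.64],"yaw":0},{"linear":[0,-4.4,0.64],"yaw":0},{"linear":[0,-4.4,0.64],"yaw":0},{"linear":[0,-4.4,0.64],"yaw":0},{"linear":[0,-4.4,0.64],"yaw":0},{"linear":[0,-4.4,0.64],"yaw":0},{"linear":[0,-4.4,0.64],"yaw":0},{"linear":[0,-3.9,0.6],"yaw":0}]'
python3 -m inch '[{"linear":[0,0,0],"yaw":0},{"linear":[0,0,0],"yaw":0},{"linear":[0,0,0],"yaw":0}]'
python3 - <<'E'
from h import *
s,R=rep()
c=save('wrist','w1.png');T=np.eye(4);T[:3,:3]=R;T[:3,3]=s['tool_pos'];P=T@c['hand_eye']
np.savez('pics/w1.npz',K=c['K'],pose=P)
print(P[:3,3].round(3))
c={'K':c['K'],'pose':P}
for n,l in(('knob',(0,-.222,.036)),('knobtopend',(0,-.234,.05)),('brL',(-.0285,-.202,.056)),('brR',(.0285,-.202,.056)),('brL2',(-.0285,-.182,.056)),('brR2',(.0285,-.182,.056))):print(n,proj(c,S(*l)).round(1))
E
```

```text
time_s: 3.7
tool_pos: [0.5076, -0.2321, 0.2608]
tcp_rot: [0.707, 0.032, 0.706, -0.032]
contact_force: [0.7, -0.0, -0.2]
opening: 0.0883
time_s: 4.0
tool_pos: [0.508, -0.2282, 0.2606]
tcp_rot: [0.706, 0.032, 0.707, -0.031]
contact_force: [-0.1, -0.6, -0.5]
opening: 0.0882
t 4.0 tcp [ 0.508  -0.2282  0.2606] F [-0.1 -0.6 -0.5] open 0.0882 q [ 0.31  0.6   0.05  1.78 -0.05  0.76  0.3 ]
toolx [-0.     0.002 -1.   ] z az -0.088
[ 0.513 -0.148  0.385]
knob [317.6 175.9]
knobtopend [317.6 188.7]
brL [292.1 162. ]
brR [343.6 162.2]
brL2 [291.7 143.7]
brR2 [344.2 143.9]
```

View pics/w1.png

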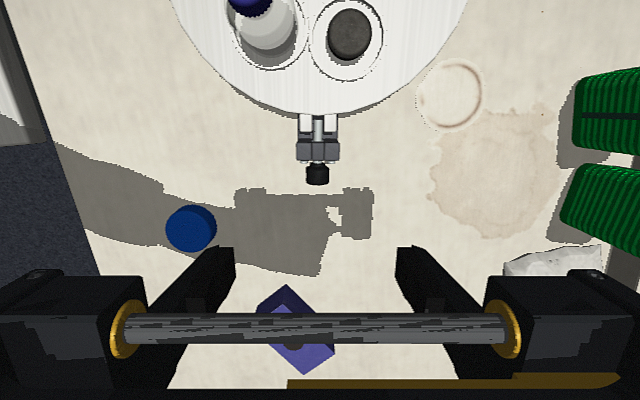

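The wrist view shows the knob at about (317,174), within about 2 px of the prediction (317.6,176). The bracket is at (318,150), so the pose is confirmed. Descending.

```bash
python3 -m inch '[{"linear":[2.5,0,0.15],"yaw":0},{"linear":[2.5,0,0],"yaw":0},{"linear":[2.5,0,0],"yaw":0},{"linear":[2.5,0,0],"yaw":0},{"linear":[2,0,0],"yaw":0},{"linear":[2,0,0],"yaw":0},{"linear":[2,0,0],"yaw":0},{"linear":[2,0,0],"yaw":0},{"linear":[2,0,0],"yaw":0},{"linear":[1.2,0,0],"yaw":0},{"linear":[1,0,0],"yaw":0},{"linear":[0,0,0],"yaw":0}]'
python3 -m inch '[{"linear":[0,0,0],"yaw":0},{"linear":[0,0,0],"yaw":0}]'
```

```text
time_s: 5.25
tool_pos: [0.5089, -0.2294, 0.0379]
tcp_rot: [0.706, 0.032, 0.707, -0.032]
contact_force: [-0.3, -0.5, -0.5]
opening: 0.0881
time_s: 5.45
tool_pos: [0.5097, -0.2305, 0.0395]
tcp_rot: [0.707, 0.032, 0.706, -0.033]
contact_force: [-0.3, 0.3, -0.2]
opening: 0.0879
```

```bash
python3 -m inch '[{"linear":[0,0.2,0],"yaw":0},{"linear":[0,0,0],"yaw":0},{"linear":[0,0,0],"yaw":0},{"linear":[0,0,0],"yaw":0},{"linear":[0,0,0],"yaw":0},{"linear":[0,0,0],"yaw":0},{"linear":[0,0,0],"yaw":0},{"linear":[0,0,0],"yaw":0}]' 1
python3 -c "
from h import *
rep()"
```

```text
time_s: 6.25
tool_pos: [0.5106, -0.2285, 0.0388]
tcp_rot: [0.707, 0.032, 0.705, -0.033]
contact_force: [-1.2, -0.3, -3.4]
opening: 0.0266
t 6.25 tcp [ 0.5106 -0.2285  0.0388] F [-1.2 -0.3 -3.4] open 0.0266 q [ 0.33  0.95  0.02  1.9  -0.06  0.28  0.3 ]
toolx [ 0.003 -0.001 -1.   ] z az -0.092
```

```bash
python3 -m inch '[{"linear":[0,-0.3,0],"yaw":0},{"linear":[0,-0.3,0],"yaw":0},{"linear":[0,-0.3,0],"yaw":0},{"linear":[0,-0.3,0],"yaw":0},{"linear":[0,-0.3,0],"yaw":0},{"linear":[0,-0.3,0],"yaw":0},{"linear":[0,-0.3,0],"yaw":0},{"linear":[0,-0.3,0],"yaw":0},{"linear":[0,-0.3,0],"yaw":0},{"linear":[0,-0.2,0],"yaw":0},{"linear":[0,0,0],"yaw":0},{"linear":[0,0,0],"yaw":0}]'
python3 -c "
from h import *
rep()"
```

```text
time_s: 7.45
tool_pos: [0.5078, -0.2577, 0.0388]
tcp_rot: [0.707, 0.032, 0.706, -0.033]
contact_force: [5.7, 0.8, -2.6]
opening: 0.0264
t 7.45 tcp [ 0.5078 -0.2577  0.0388] F [ 5.7  0.8 -2.6] open 0.0264 q [ 0.38  0.96  0.01  1.87 -0.04  0.31  0.34]
toolx [ 0.002 -0.001 -1.   ] z az -0.092
```

```bash
python3 -m inch '[{"linear":[0,-0.15,0],"yaw":0},{"linear":[0,-0.15,0],"yaw":0},{"linear":[0,0,0],"yaw":0}]'; python3 -m inch '[{"linear":[0,-0.15,0],"yaw":0},{"linear":[0,-0.15,0],"yaw":0},{"linear":[0,0,0],"yaw":0}]'
```

```text
time_s: 7.75
tool_pos: [0.5078, -0.2578, 0.0387]
tcp_rot: [0.707, 0.033, 0.706, -0.031]
contact_force: [4.9, 5.8, -0.8]
opening: 0.0266
time_s: 8.05
tool_pos: [0.5078, -0.258, 0.0387]
tcp_rot: [0.707, 0.034, 0.706, -0.029]
contact_force: [6.1, 10.7, 1.5]
opening: 0.0262
```

The bolt is at its stop: the force rises while the position stays put. Releasing and lifting.

```bash
python3 -m inch '[{"linear":[0,0.3,0],"yaw":0},{"linear":[0,0,0],"yaw":0},{"linear":[0,0,0],"yaw":0},{"linear":[0,0,0],"yaw":0},{"linear":[0,0,0],"yaw":0},{"linear":[0,0,0],"yaw":0}]' 0
python3 -m inch '[{"linear":[-1,0,0],"yaw":0},{"linear":[-2,0,0],"yaw":0},{"linear":[-3,0,0],"yaw":0},{"linear":[-4,0,0],"yaw":0},{"linear":[-4,0,0],"yaw":0},{"linear":[-4,0,0],"yaw":0},{"linear":[-4,0,0],"yaw":0},{"linear":[-2,0,0],"yaw":0},{"linear":[0,0,0],"yaw":0},{"linear":[0,0,0],"yaw":0},{"linear":[0,0,0],"yaw":0}]'
python3 - <<'E'
from h import *
s,R=rep()
c=save('wrist','w2.png');T=np.eye(4);T[:3,:3]=R;T[:3,3]=s['tool_pos'];P=T@c['hand_eye'];np.savez('pics/w2.npz',K=c['K'],pose=P)
c={'K':c['K'],'pose':P}
for n,l in(('knobhome',(0,-.222,.036)),('out',(0,-.252,.036)),('endout',(0,-.264,.05))):print(n,proj(c,S(*l)).round(1))
t=s['tool_pos'];G=S(.138,0,t[2]);print(G,(R.T@(G-t)*100).round(2))
E
```

```text
time_s: 8.65
tool_pos: [0.5061, -0.2606, 0.0386]
tcp_rot: [0.706, 0.033, 0.707, -0.033]
contact_force: [0.3, 0.6, -0.6]
opening: 0.0723
time_s: 9.75
tool_pos: [0.5055, -0.2598, 0.2775]
tcp_rot: [0.705, 0.033, 0.707, -0.032]
contact_force: [-0.2, 0.1, -0.1]
opening: 0.0882
t 9.75 tcp [ 0.5055 -0.2598  0.2775] F [-0.2  0.1 -0.1] open 0.0882 q [ 0.37  0.59  0.05  1.73 -0.03  0.83  0.34]
toolx [-0.003  0.001 -1.   ] z az -0.092
knobhome [317.6 147.1]
out [317.6 171.5]
endout [317.6 183.6]
[ 0.66742398 -0.01699565  0.27746754] [-1.000e-02  2.566e+01  1.390e+01]
```

View pics/w2.png

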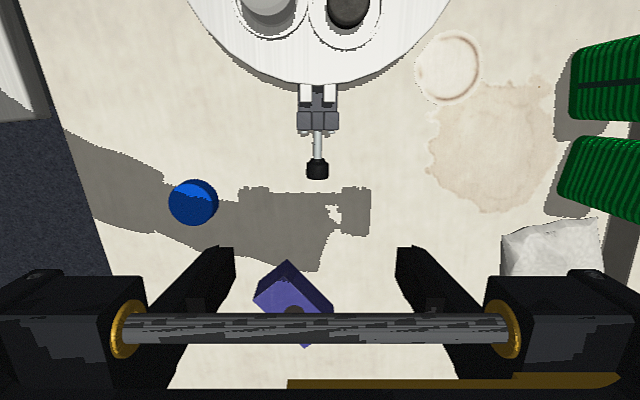

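The knob is at (317,168) with a bare rod showing, so the bolt is fully out. Now to the peg.

```bash
python3 -m inch '[{"linear":[0,2.33,1.26],"yaw":0},{"linear":[0,2.33,1.26],"yaw":0},{"linear":[0,2.33,1.26],"yaw":0},{"linear":[0,2.33,1.26],"yaw":0},{"linear":[0,2.33,1.26],"yaw":0},{"linear":[0,2.33,1.26],"yaw":0},{"linear":[0,2.33,1.26],"yaw":0},{"linear":[0,2.33,1.26],"yaw":0},{"linear":[0,2.33,1.26],"yaw":0},{"linear":[0,2.33,1.26],"yaw":0},{"linear":[0,2.33,1.26],"yaw":0},{"linear":[0,0,0],"yaw":0}]'
python3 -m inch '[{"linear":[0,0,0],"yaw":0},{"linear":[0,0,0],"yaw":0},{"linear":[0,0,0],"yaw":0}]'
python3 - <<'E'
from h import *
s,R=rep();t=s['tool_pos'];G=S(.138,0,.101);print(G,(R.T@(G-t)*100).round(2))
E
```

```text
time_s: 11.0
tool_pos: [0.6689, -0.0122, 0.2766]
tcp_rot: [0.706, 0.032, 0.707, -0.029]
contact_force: [-0.5, 1.1, -0.1]
opening: 0.0878
time_s: 11.3
tool_pos: [0.6673, -0.0195, 0.2785]
tcp_rot: [0.706, 0.033, 0.707, -0.034]
contact_force: [-0.3, -0.2, -0.5]
opening: 0.0881
t 11.3 tcp [ 0.6673 -0.0195  0.2785] F [-0.3 -0.2 -0.5] open 0.0881 q [-0.08  0.73  0.08  1.41 -0.06  1.   -0.08]
toolx [-0.001 -0.001 -1.   ] z az -0.094
[ 0.66742398 -0.01699565  0.101     ] [17.75  0.27  0.  ]
```

```bash
python3 -m inch '[{"linear":[2,0.2,0],"yaw":0},{"linear":[2,0,0],"yaw":0},{"linear":[2,0,0],"yaw":0},{"linear":[2,0,0],"yaw":0},{"linear":[2,0,0],"yaw":0},{"linear":[2,0,0],"yaw":0},{"linear":[2,0,0],"yaw":0},{"linear":[1.5,0,0],"yaw":0},{"linear":[1.5,0,0],"yaw":0},{"linear":[0.7,0,0],"yaw":0},{"linear":[0,0,0],"yaw":0},{"linear":[0,0,0],"yaw":0}]'
python3 -m inch '[{"linear":[0,0,0],"yaw":0},{"linear":[0,0,0],"yaw":0},{"linear":[0,0,0],"yaw":0},{"linear":[0,0,0],"yaw":0},{"linear":[0,0,0],"yaw":0},{"linear":[0,0,0],"yaw":0},{"linear":[0,0,0],"yaw":0},{"linear":[0,0,0],"yaw":0},{"linear":[0,0,0],"yaw":0},{"linear":[0,0,0],"yaw":0}]' 1
python3 - <<'E'
from h import *
s,R=rep();t=s['tool_pos']
print(S(.138,0,.1))
# chord moves along the arc in current tool axes
th=np.linspace(0,1.92,25)
P=np.array([S(.138*np.cos(a),.138*np.sin(a),.1) for a in th]);D=np.diff(P,axis=0)@R*100
print(D[:,1:].round(2).tolist())
E
```

```text
time_s: 12.5
tool_pos: [0.6686, -0.0158, 0.1022]
tcp_rot: [0.707, 0.033, 0.706, -0.033]
contact_force: [0.0, 1.1, 0.0]
opening: 0.0881
time_s: 13.5
tool_pos: [0.669, -0.0158, 0.1017]
tcp_rot: [0.707, 0.033, 0.706, -0.032]
contact_force: [2.2, 0.2, -1.6]
opening: 0.0154
t 13.5 tcp [ 0.669  -0.0158  0.1017] F [ 2.2  0.2 -1.6] open 0.0154 q [-0.07  0.94  0.05  1.54 -0.07  0.66 -0.08]
toolx [ 0.002 -0.    -1.   ] z az -0.092
[ 0.66742398 -0.01699565  0.1       ]
[[1.1, -0.04], [1.1, -0.13], [1.08, -0.22], [1.06, -0.31], [1.03, -0.39], [1.0, -0.47], [0.96, -0.55], [0.91, -0.62], [0.86, -0.69], [0.8, -0.76], [0.74, -0.82], [0.67, -0.88], [0.6, -0.93], [0.52, -0.97], [0.44, -1.01], [0.36, -1.04], [0.27, -1.07], [0.19, -1.09], [0.1, -1.1], [0.01, -1.1], [-0.08, -1.1], [-0.16, -1.09], [-0.25, -1.07], [-0.34, -1.05]]
```

```bash
python3 -m inch '[{"linear":[0,0.55,-0.01],"yaw":0},{"linear":[0,0.55,-0.03],"yaw":0},{"linear":[0,0.55,-0.05],"yaw":0},{"linear":[0,0.55,-0.08],"yaw":0},{"linear":[0,0.54,-0.1],"yaw":0},{"linear":[0,0.54,-0.12],"yaw":0},{"linear":[0,0.53,-0.14],"yaw":0},{"linear":[0,0.53,-0.17],"yaw":0},{"linear":[0,0.52,-0.19],"yaw":0},{"linear":[0,0.51,-0.2],"yaw":0},{"linear":[0,0.5,-0.23],"yaw":0},{"linear":[0,0.5,-0.24],"yaw":0}]'
python3 - <<'E'
from h import *
s,R=rep();print(S(.138*np.cos(.48),.138*np.sin(.48),.1))
E
```

```text
time_s: 14.7
tool_pos: [0.6588, 0.0503, 0.1018]
tcp_rot: [0.707, 0.033, 0.706, -0.032]
contact_force: [4.9, 1.9, -3.2]
opening: 0.0152
t 14.7 tcp [0.6588 0.0503 0.1018] F [ 4.9  1.9 -3.2] open 0.0152 q [-0.18  0.94  0.07  1.57 -0.09  0.64 -0.16]
toolx [ 0.001  0.001 -1.   ] z az -0.092
[0.65771078 0.04788726 0.1       ]
```

```bash
python3 -m inch '[{"linear":[0,0.48,-0.27],"yaw":0},{"linear":[0,0.48,-0.28],"yaw":0},{"linear":[0,0.46,-0.3],"yaw":0},{"linear":[0,0.45,-0.32],"yaw":0},{"linear":[0,0.43,-0.34],"yaw":0},{"linear":[0,0.43,-0.35],"yaw":0},{"linear":[0,0.4,-0.38],"yaw":0},{"linear":[0,0.4,-0.38],"yaw":0},{"linear":[0,0.37,-0.41],"yaw":0},{"linear":[0,0.37,-0.41],"yaw":0},{"linear":[0,0.34,-0.44],"yaw":0},{"linear":[0,0.33,-0.44],"yaw":0}]'
python3 -m inch '[{"linear":[0,0.3,-0.46],"yaw":0},{"linear":[0,0.3,-0.47],"yaw":0},{"linear":[0,0.26,-0.48],"yaw":0},{"linear":[0,0.26,-0.49],"yaw":0},{"linear":[0,0.22,-0.5],"yaw":0},{"linear":[0,0.22,-0.51],"yaw":0},{"linear":[0,0.18,-0.52],"yaw":0},{"linear":[0,0.18,-0.52],"yaw":0},{"linear":[0,0.14,-0.53],"yaw":0},{"linear":[0,0.13,-0.54],"yaw":0},{"linear":[0,0.1,-0.54],"yaw":0},{"linear":[0,0.09,-0.55],"yaw":0}]'
python3 - <<'E'
from h import *
s,R=rep();print(S(.138*np.cos(1.44),.138*np.sin(1.44),.1))
E
```

```text
time_s: 15.9
tool_pos: [0.6197, 0.1032, 0.1018]
tcp_rot: [0.706, 0.033, 0.706, -0.032]
contact_force: [5.6, 2.4, -3.1]
opening: 0.0151
time_s: 17.1
tool_pos: [0.5608, 0.1318, 0.1017]
tcp_rot: [0.706, 0.033, 0.706, -0.032]
contact_force: [3.0, 3.2, -4.1]
opening: 0.0153
t 17.1 tcp [0.5608 0.1318 0.1017] F [ 3.   3.2 -4.1] open 0.0153 q [-0.35  0.86  0.07  1.84 -0.13  0.45 -0.28]
toolx [-0.  0. -1.] z az -0.092
[0.5604114  0.13020738 0.1       ]
```

```bash
python3 -m inch '[{"linear":[0,0.05,-0.55],"yaw":0},{"linear":[0,0.05,-0.55],"yaw":0},{"linear":[0,0.01,-0.55],"yaw":0},{"linear":[0,0,-0.55],"yaw":0},{"linear":[0,-0.04,-0.55],"yaw":0},{"linear":[0,-0.04,-0.55],"yaw":0},{"linear":[0,-0.08,-0.55],"yaw":0},{"linear":[0,-0.08,-0.54],"yaw":0},{"linear":[0,-0.12,-0.54],"yaw":0},{"linear":[0,-0.13,-0.53],"yaw":0},{"linear":[0,-0.17,-0.53],"yaw":0},{"linear":[0,-0.17,-0.52],"yaw":0}]'
python3 -m inch '[{"linear":[0,0,0],"yaw":0},{"linear":[0,0,0],"yaw":0},{"linear":[0,0,0],"yaw":0},{"linear":[0,0,0],"yaw":0}]'
python3 - <<'E'
from h import *
s,R=rep();print(S(.138*np.cos(1.92),.138*np.sin(1.92),.1))
A=save('scene','scene2.png');B=save('side','side2.png')
a=A['img'][155:255,265:405,::-1];b=B['img'][145:265,260:390,::-1]
a=cv2.resize(a,None,fx=5.7,fy=5.7,interpolation=3);b=cv2.resize(b,None,fx=5,fy=5,interpolation=3)
cv2.imwrite('pics/d1.png',a);cv2.imwrite('pics/d2.png',b)
J=S(-.085,0,.126)
pa,pb=proj(A,J),proj(B,J);print('jar lid centre predicted crop',(pa-[265,155])*5.7,(pb-[260,145])*5)
E
```

```text
time_s: 18.3
tool_pos: [0.4954, 0.1301, 0.1017]
tcp_rot: [0.706, 0.032, 0.706, -0.033]
contact_force: [2.5, 2.7, -4.0]
opening: 0.0152
time_s: 18.7
tool_pos: [0.4962, 0.1303, 0.1017]
tcp_rot: [0.706, 0.033, 0.706, -0.033]
contact_force: [1.9, 2.5, -4.1]
opening: 0.0149
t 18.7 tcp [0.4962 0.1303 0.1017] F [ 1.9  2.5 -4.1] open 0.0149 q [-0.38  0.81  0.06  2.03 -0.14  0.3  -0.3 ]
toolx [ 0.  0. -1.] z az -0.092
[0.49481588 0.12903941 0.1       ]
jar lid centre predicted crop [265.77732424 186.92906842] [204.21318799 192.25419199]
```

View pics/d1.png

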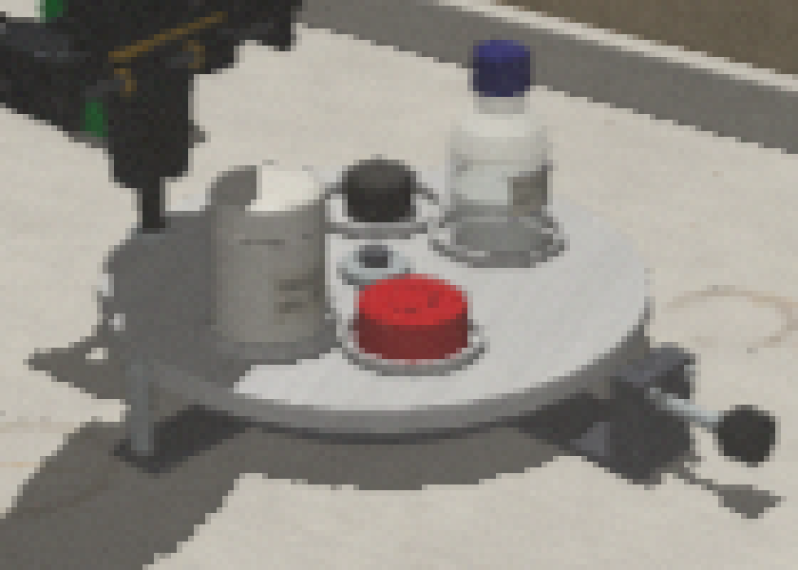

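View pics/d2.png

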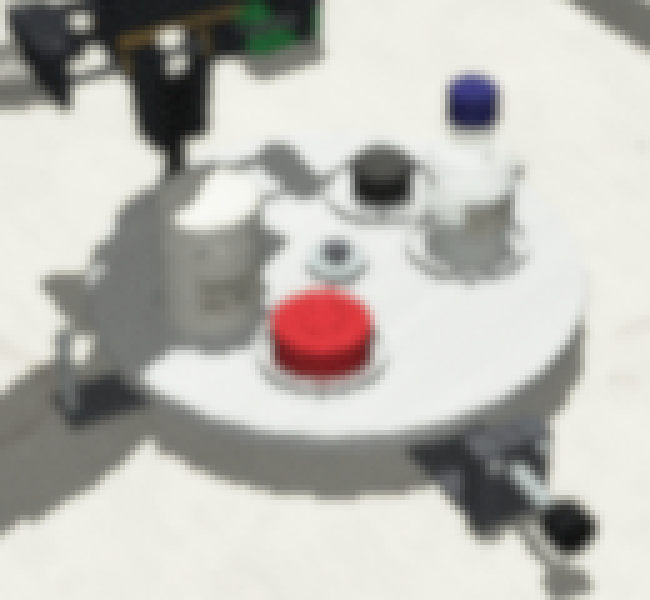

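The bolt stays out, everything is upright, and the red cap's ring sits exactly where the bottle's ring was (scene 341–483, side 257–388), so the turn is about 1.92 rad. The lid centre is near scene (269,188) and side (214,194). I'll measure it, and also fit the lid outline numerically.

Run:
```python
from h import *
A=np.load('pics/scene2.png.npz');B=np.load('pics/side2.png.npz')
def loc(X): c,s=np.cos(ST[2]),np.sin(ST[2]);d=X[:2]-ST[:2];return np.r_[c*d[0]+s*d[1],-s*d[0]+c*d[1],X[2]]
a=lambda u,v:(265+(u+.5)/5.7-.5,155+(v+.5)/5.7-.5)
b=lambda u,v:(260+(u+.5)/5-.5,145+(v+.5)/5-.5)
x,r=tri([ray(A,a(269,188)),ray(B,b(214,194))]);print('jar local',loc(x).round(4),r)
for n,C,uv in(('A',A,a(269,188)),('B',B,b(214,194))):
    o,d=ray(C,uv);print(n,loc(o+d*(.126-o[2])/d[2]).round(4))
for n,C,(u0,v0),f in(('scene2',A,(265,155),5.7),('side2',B,(260,145),5)):
    im=cv2.cvtColor(cv2.imread(f'pics/{n}.png'),6); 
    for h in(.075,.09,.105):   # silhouette extremes predicted vs. gradient peaks
        ps=np.array([proj(C,S(-.085+.032*np.cos(t),.032*np.sin(t),h)) for t in np.linspace(0,6.28,200)])
        v=int(round(proj(C,S(-.085,0,h))[1])); 
        row=np.abs(np.diff(cv2.GaussianBlur(im,(3,3),0)[v].astype(float))); L,Rr=ps[:,0].min(),ps[:,0].max()
        print(n,h,'pred',L.round(1),Rr.round(1),'L',int(L)-4,row[int(L)-4:int(L)+6].round().astype(int),'R',int(Rr)-4,row[int(Rr)-4:int(Rr)+6].round().astype(int))
s,R=rep();print('peg',loc(s['tool_pos']),np.arctan2(*loc(s['tool_pos'])[1::-1]))
```

```text
jar local [-0.0783  0.0049  0.1221] 0.0011079169115929322
A [-0.0835  0.0008  0.126 ]
B [-0.081 -0.002  0.126]
scene2 0.075 pred 301.3 322.4 L 297 [1 0 1 0 4 8 7 4 3 3] R 318 [ 6  4 16 44 26 16 28  8  8  9]
scene2 0.09 pred 301.2 322.4 L 297 [0 0 1 0 5 8 5 4 3 3] R 318 [ 3  6 11 40 31  5  6 13 28 34]
scene2 0.105 pred 301.1 322.4 L 297 [0 0 1 2 6 8 5 4 3 3] R 318 [ 4  6  4  8 16 13  4  4  8  7]
side2 0.075 pred 290.8 312.4 L 286 [1 0 0 1 0 3 6 6 5 3] R 308 [ 6  5  8 28 39 27 12  4  0  0]
side2 0.09 pred 290.4 312.3 L 286 [1 0 1 0 3 6 7 5 3 2] R 308 [ 6  8  7  2  5 11 20 29 31 20]
side2 0.105 pred 290.1 312.2 L 286 [ 0  0  1  1  2  6 12 22 30 25] R 308 [20 14  5 28 32 19  9  4  3  1]
t 18.8 tcp [0.4962 0.1303 0.1017] F [ 3.3  2.8 -5.4] open 0.0152 q [-0.38  0.81  0.06  2.03 -0.14  0.3  -0.3 ]
toolx [ 0.  0. -1.] z az -0.092
peg [-0.0460023   0.13108131  0.10171664] 1.908312574674979
```

The lateral offset of the jar is within about 2 mm, with the errors falling on either side of zero. The peg angle reads 1.908 against 1.920 rad, and the ring matches. Everything is at rest, so I'm handing in while still holding.

```bash
python3 -c "
from h import *
s,R=rep();print(abs(s['qvel']).max());print(close_job())"
```

```text
t 18.8 tcp [0.4962 0.1303 0.1017] F [ 3.3  2.8 -5.4] open 0.0152 q [-0.38  0.81  0.06  2.03 -0.14  0.3  -0.3 ]
toolx [ 0.  0. -1.] z az -0.092
0.0006203789982252072
the job is handed in; nothing more can be done
None
```

The job is handed in at 18.8 s, with the arm still holding the peg and at rest. I pulled the lock bolt out to its stop and released it. I then turned the turntable about 1.92 rad counter-clockwise by the peg, bringing the white jar to the front.

**Bolt:** it moved about 29 mm until the position stopped and the force rose to about 11 N. The wrist picture afterwards, and the last pictures too, show it still out.

**Turntable angle:** the red cap's place ring now sits where the bottle's ring was, in both views, to within about a crop pixel (0.2 image pixel). The gripper's position gives 1.908 rad against the wanted 1.920, about 1 mm at the jar.

**Jar position:** with its lid taken at the known height, the two cameras put it +0.8 mm and −2.0 mm off the pointer line, so they disagree slightly. They place it 81 to 83.5 mm from the axis instead of 85, which its loose fit in the place would allow. Triangulating the lid alone gave 4.9 mm sideways and a height 4 mm too low. I set that aside because the lid is half in shadow there.

**Other things:** all four containers are upright in the last pictures. I did not look at the bystanders again, but every move was planned clear of them. At the end the wrist force was about 7 N.

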